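# Put up the price sign over the flower carton

### The arm

A 6-joint arm with a two-finger parallel gripper is mounted at the origin on the work surface. World frame = base frame: x ahead of the robot, y to its left, z up, the work surface at z = 0. Lengths are in m, angles in degrees, forces in N, time in s.
With the tool pointing down it reaches from about 0.35 to 0.875 m from the base axis. Payload 4.2 kg.
Tool frame: the origin (TCP) lies midway between the tips of the shut fingers; the grasp point (between the pads) lies 19 mm behind it; z points along the fingers, y is the direction in which the jaws open and shut (so a half turn about z gives the same grasp; the last joint's range is limited). The gripper opens to 87 mm and grips with 3 to 60 N. Pads are 19 mm wide; open, the fingers measure 117 mm over their backs; the gripper's body (75 mm by 190 mm) begins 51 mm behind the grasp point.
Start: joints at [14.817, 22.042, 0.453, 0, -68.411, -14.817], TCP at [0.625, 0, 0.223] pointing down, gripper open.
Joint ranges: [-179.83, 179.83], [-69.29, 118.12], [-61.27, 80.66], [-181.25, 117.63], [-171.15, -9.14], [-177.46, 177.46]. Speed limits (degrees/s): [159.86, 159.86, 180, 180, 180, 180].

### API

Orientations are given as a 3x3 rotation matrix whose columns are the frame's x, y, z axes.
In Python, from station import sense, capture, get_calibration, finish_job, spot_in, spot_point gives the robot as it stands.
- The arm moves only by the shell command python3 -m inch 'ROWS'. ROWS is JSON, a list of rows, each an object with "fingers": the finger opening in cm, from 0 to 8.7; "delta_pos": the shift along the tool's x, y, z in cm, a list of three; "spin": the turn about the tool's z in degrees. In form: [{"fingers": fingers, "delta_pos": [dx, dy, dz], "spin": spin}, ...]. A call has 1 to 20 rows; each row is the pose to reach, as a shift and turn from the pose commanded when the call began, along the tool's axes at that moment; what a row does not reach only later rows make up. A row lasts 1/10 s, in which the tool goes at most 50 mm and 8.59 degrees, less where a joint would pass 70% of its speed; a pose out of reach is approached as far as the arm can. A call with a gripper value outside its range is refused whole. The fingers move at their own pace and stop on an object; the grip force is fixed at half the most. Time passes only in rows, so rows that repeat a pose let the fingers close. It gives the time, the measured TCP pose, the force and the opening at its end, in the units of the state.
- sense(): the state, without advancing time (a new reading comes with each control period).
- capture(name): name is "scene" or "side" or "wrist"; returns the picture (420x560x3 uint8, red, green, blue); there is no depth.
- get_calibration(name): a dict with "K" (3x3 intrinsics, pixels), "T" (4x4, takes a point from camera to world coordinates). Camera axes: x right, y up, looking along -z (the intrinsics and any distortion apply to the point x, -y, -z); pixel columns grow to the right and rows downward; lengths in m; the calibration is good to about 2 mm. The wrist camera is an equidistant fisheye: a pixel r from the principal point sees the ray r / f radians off the axis. A picture is of the moment at which its call begins: read the wrist's pose just before it. get_calibration takes no time and is no camera call; for the wrist camera it gives the pose at the moment of the call.
- finish_job(): hands the job in, once; it reports no verdict.
Trained networks look in the newest picture that a camera, given by its name, has taken for a name from the list of things; names that differ only in an ending like _2 or _b are one class to them, and where a whole thing is asked for, a point or a joint stands for the part that bears it (a point fixed in the world has none). Each returns a list of dicts, best first, with "conf" (0 to 1); they miss things now and then, are a little off and sometimes report something else, mostly with a low value. They report only what shows in the picture. A call takes as long as a camera call. They do not tell look-alikes from the thing itself.
- spot_in(camera, target): "extent" ([left, top, right, bottom] as shares, 0 to 1, of the picture: columns of its width, rows of its height, round what is visible of it).
- spot_point(camera, target): "location" ([column, row] as shares, 0 to 1, of the picture: columns of its width, rows of its height: a listed point, or the origin of a listed thing).
The state is a dict: "time_s": time; "joints": joint angles; "joint_velocities": joint speeds; "effort": joint torques, N m; "tcp_pos": TCP position; "ee_rot": TCP orientation; "wrist_force": force on the tool from outside, world axes, zero at the start; "moment": the same for the moment, N m; "gripper_width": opening from 0.0 (shut) to 1.0 (fully open).
Only numpy, scipy, OpenCV 4.12 (cv2) and the standard library are available. Lean on these libraries where they do the work, as an engineer would, in place of code of your own. Each camera call takes 0.05 s, during which the arm holds its last target.

### The job

Take the price-sign pole with the yellow card out of the wooden rack and stand it, still pushed together, fully down and upright in the socket of the weighted foot, with its card pointing straight out over the carton of flowers. Then squeeze the red button in its head, draw the pole out past the first stop to the second stop, its foot staying fully down in the socket, and finish still gripping the head there, at full height with the button held in, while I check the height from the door. Leave the green-card pole and the other things on the counter where they are.

Things in the scene. Friction and masses are not known exactly. Their poses are not given: they have to be found in the camera images.
- pole_head (a point): Centre of the grip head of the sign pole with the yellow card (loose, about 0.5 kg): a black block 28 x 28 mm, 44 mm high, topmost part of the pole, nothing above it. z up along the pole, +x the way the card points; red button on the -x face, the +y and -y faces plain: a grip across those leaves the pole locked. 37 mm under this point an arm 6 mm thick runs out along +x, over the card.
- pole_tip (a point): Centre of the round flat foot of the same pole, the lower end of its steel outer tube (24 mm in diameter, 165 mm long), 212 mm under the head's centre when pushed together. Same axes as the head. The outer tube weighs about 0.36 kg and only its weight keeps it in the rack or the socket.
- pole_card (a point): Centre of the yellow card of that pole: a stiff plate 100 mm long, 5 mm thick, 60 mm high, hanging under the arm, 22 to 122 mm out from the pole's axis. This point lies 72 mm out along +x of the head and 73 mm lower than the head's centre; it goes up with the head.
- sleeve (a joint): How far the pole is drawn out, m: 0 pushed together, 0.045 first stop, 0.090 second and last stop (comes against its end at 0.091). Head, arm and card (0.16 kg) rise with it. Unless the button is squeezed, a sprung pin locks it at each stop in a hole of the outer tube; squeezed, it slides freely with about 1 N of drag and slides down again if let go.
- button (a joint): How far the red button is squeezed in, along the head's +x, m: 0 out, 0.0055 flush. It is 16 mm wide, 26 mm high, level with the head's centre and 5.5 mm proud (33.5 mm over button and head). Spring 1.5 N at first, 4 N when flush; unlocks at about 0.0045. A grip across the button and the face opposite squeezes it flush and holds the head at once.
- foot_socket (a point): Centre of the socket's floor in the weighted foot (fixed; dark steel plate 110 x 90 mm, 10 mm thick). The socket is a black round cup, 27 mm inside, 42 mm outside, flared mouth 40 mm above this point; floor 12 mm above the counter. Its +y axis looks to the flower carton. The pole's foot comes to rest on this point.
- carton_mid (a point): Middle of the open top (height of the rim) of the flower carton beside the foot: white and brown card, 180 mm (its x) by 240 mm (its y) and 80 mm high, fixed, filled with yellow buds. It lies about 170 mm from the socket along the socket's +y.
- rack: Light wooden rack block, fixed, 64 mm (x) by 190 mm (y), 45 mm high; origin under its centre. Two holes of 27 mm, 35 mm deep, floor 10 mm above the counter, at y = -60 and +60 mm of it; the yellow-card and the green-card pole stand in them, either way round, the cards pointing roughly along its +x.
- green_head (a point): Centre of the head of the other pole, of the same shape with a green card; it stays in the rack.
- scoop_mid (a point): Steel flower scoop lying on the counter: pan 110 x 74 mm, 34 mm high, handle 100 mm long behind (-x); the point is at the joint of handle and pan, 15 mm up. Leave alone.
- tin_mid (a point): Green round tea tin, 80 mm in diameter, 80 mm high; centre. Leave alone.
- cup_mid (a point): White tasting cup, 72 mm in diameter, 52 mm high; centre. Leave alone.
- honey_mid (a point): Amber honey jar, 60 mm in diameter, 85 mm high; centre. Leave alone.
- tape_mid (a point): Roll of brown tape lying flat, 90 mm in diameter, 40 mm high; centre. Leave alone.
Things that resemble listed ones, but are neither listed nor needed, are in the scene too. What is shaped like the part that bears pole_head but blue or purple is not meant.

How it is judged:
By the outcome, as a careful person would: the job done as asked, in the order asked, and still so for the second after the job is handed in, while the arm keeps its last pose, push and grip.
It also fails if it takes over 54 s, if anything falls off the work surface, if the arm or the gripper's body presses on something with over 40 N, if the wrist force passes 120 N, or if a joint passes its speed limit or range.

## Working session

There is one attempt and no reset: what is moved stays moved. The work goes in short steps, Python scripts to look and compute and a shell command to move; the robot and the scene stay as the last step left them, time stands still between calls to the robot, and variables do not carry over. Pictures are saved under pics/ and viewed, and the job is handed in when it is done.

```bash
ls; mkdir -p pics
cat > h.py <<'E'
import numpy as np, cv2
from station import *
def snap(n,f):
    im=capture(n); cv2.imwrite('pics/'+f,im[:,:,::-1]); return im
E
python3 - <<'E'
from h import *
s=sense(); print(s)
for n in ['scene','side','wrist']:
    snap(n,n+'0.png'); c=get_calibration(n); print(n,{k:(np.round(v,4).tolist() if not isinstance(v,(str,dict)) else v) for k,v in c.items()})
E
```

```text
pics
{'time_s': 0.0, 'joints': array([ 1.48183671e+01,  2.20912975e+01,  3.79571504e-01, -2.98685147e-02,
       -6.84089087e+01, -1.48165015e+01]), 'joint_velocities': array([-0.01925264, -0.09556691,  0.04896289,  0.02812629, -0.05988089,
       -0.0572335 ]), 'effort': array([ 5.69075401e-04, -3.90661991e+01,  1.87403029e+01,  4.22001421e+00,
        1.09914420e-02, -1.81494070e-04]), 'tcp_pos': array([6.24404974e-01, 4.51912566e-05, 2.21450233e-01]), 'ee_rot': array([[-1.59702802e-04, -9.99997656e-01, -2.15937295e-03],
       [-9.99999985e-01,  1.59854049e-04, -6.98697149e-05],
       [ 7.02147356e-05,  2.15936176e-03, -9.99997666e-01]]), 'wrist_force': array([ 0.493744  , -0.64469381,  0.2303943 ]), 'moment': array([ 0.00692858, -0.01508278,  0.00383899]), 'gripper_width': 1.0026226097645268}
scene {'K': [[388.1445, 0.0, 278.4297], [0.0, 388.1445, 212.225], [0.0, 0.0, 1.0]], 'T': [[0.2505, -0.6236, 0.7406, 1.2571], [0.968, 0.1711, -0.1834, -0.1932], [-0.0124, 0.7628, 0.6465, 0.838], [0.0, 0.0, 0.0, 1.0]]}
side {'K': [[495.2284, 0.0, 271.072], [0.0, 495.2284, 213.521], [0.0, 0.0, 1.0]], 'T': [[-0.8222, 0.2904, -0.4895, -0.1904], [-0.569, -0.3963, 0.7205, 0.9747], [0.0152, 0.871, 0.4911, 0.8291], [0.0, 0.0, 0.0, 1.0]]}
wrist {'K': [[325.1923, 0.0, 281.8576], [0.0, 325.1923, 214.712], [0.0, 0.0, 1.0]], 'T': [[-1.0, -0.0002, 0.0007, 0.625], [0.0, -0.9682, -0.25, -0.0678], [0.0007, -0.25, 0.9682, 0.3847], [0.0, 0.0, 0.0, 1.0]]}
```

View pics/scene0.png

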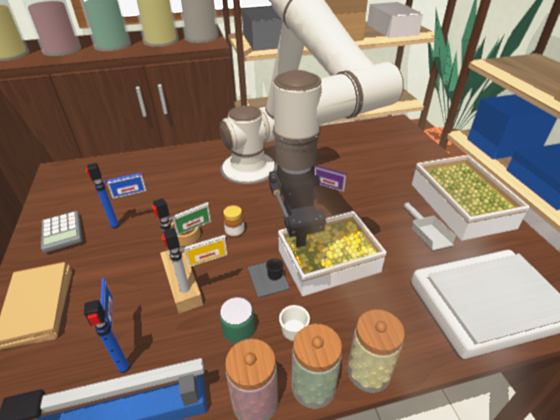

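View pics/side0.png

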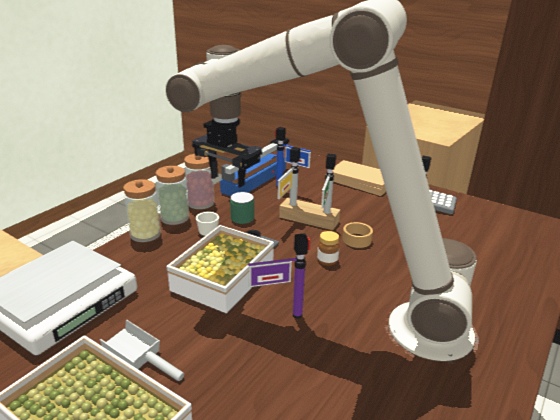

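View pics/wrist0.png

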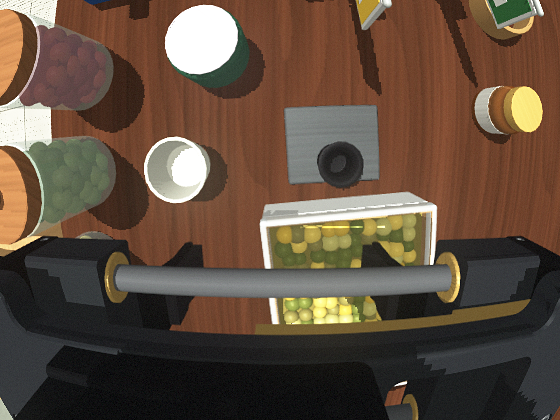

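The scene picture shows the rack at about (185,280), with the yellow-card pole's head at (172,240) and the green one behind it. The socket is at (274,268) with the carton to its right. Blue and purple look-alikes stand around them. Now I'll run the detections.

```bash
cat >> h.py <<'E'
def ray(n,px,cal=None):
    c=cal or get_calibration(n); K=np.array(c['K']);T=np.array(c['T'])
    u=(px[0]-K[0,2])/K[0,0]; v=(px[1]-K[1,2])/K[1,1]
    if n=='wrist':
        r=np.hypot(u,v); d=np.array([u,-v,0])*(np.sin(r)/max(r,1e-9)); d[2]=-np.cos(r)
    else:
        D=c.get('dist'); d=np.array([u,-v,-1.])
    d=T[:3,:3]@d; return T[:3,3],d/np.linalg.norm(d)
def tri(rays):
    A=np.zeros((3,3));b=np.zeros(3)
    for o,d in rays:
        P=np.eye(3)-np.outer(d,d);A+=P;b+=P@o
    x=np.linalg.solve(A,b); return x,[round(1000*np.linalg.norm((np.eye(3)-np.outer(d,d))@(x-o)),1) for o,d in rays]
def onz(r,z):
    o,d=r; return o+d*(z-o[2])/d[2]
def proj(n,p,cal=None):
    c=cal or get_calibration(n); K=np.array(c['K']);T=np.array(c['T'])
    q=T[:3,:3].T@(np.array(p)-T[:3,3]); q=np.array([q[0],-q[1],-q[2]])
    if n=='wrist':
        t=np.arctan2(np.hypot(q[0],q[1]),q[2]);k=t/max(np.hypot(q[0],q[1]),1e-9);uv=q[:2]*k
    else: uv=q[:2]/q[2]
    return uv*K[0,0]+K[:2,2]
E
python3 - <<'E'
from h import *
print(get_calibration('scene').keys())
for n in ['scene','side','wrist']:
    for t in ['pole_head','pole_tip','pole_card','foot_socket','carton_mid','rack','green_head']:
        r=spot_point(n,t); print(n,t,[(np.round(np.array(q['location'])*[560,420],1).tolist(),round(q['conf'],2)) for q in r[:5]])
print(sense()['time_s'])
E
```

```text
dict_keys(['K', 'T'])
scene pole_head [([94.2, 312.1], 0.9), ([170.0, 238.3], 0.72), ([92.8, 172.3], 0.58)]
scene pole_tip [([125.3, 367.8], 0.73), ([113.4, 226.4], 0.7), ([188.7, 295.9], 0.62)]
scene pole_card [([328.2, 181.0], 0.82), ([207.4, 252.1], 0.76), ([126.9, 186.3], 0.74), ([108.1, 308.6], 0.64), ([186.7, 296.3], 0.22)]
scene foot_socket [([275.0, 274.2], 0.91), ([327.3, 241.4], 0.61)]
scene carton_mid [([328.9, 242.2], 0.78)]
scene rack [([179.4, 278.8], 0.7)]
scene green_head [([159.7, 208.8], 0.81), ([234.1, 219.4], 0.51)]
side pole_head [([279.2, 134.3], 0.85), ([302.3, 243.5], 0.67), ([424.3, 163.3], 0.57), ([296.1, 152.5], 0.56)]
side pole_tip [([293.0, 217.0], 0.93), ([294.6, 312.4], 0.9), ([277.4, 186.4], 0.83), ([330.7, 245.4], 0.25), ([330.8, 160.8], 0.18)]
side pole_card [([286.8, 181.5], 0.98), ([267.5, 272.3], 0.87), ([298.6, 158.7], 0.6), ([146.2, 358.4], 0.54)]
side foot_socket [([252.3, 246.5], 0.52)]
side carton_mid [([294.3, 215.4], 0.74)]
side rack [([309.3, 221.0], 0.65)]
side green_head [([332.0, 159.9], 0.86), ([244.7, 206.4], 0.23), ([222.1, 253.4], 0.21)]
wrist pole_head []
wrist pole_tip []
wrist pole_card []
wrist foot_socket [([332.9, 161.5], 0.86)]
wrist carton_mid [([353.9, 318.6], 0.66)]
wrist rack []
wrist green_head []
1.2
```

Run:
```python
import cv2
im=cv2.imread('pics/scene0.png'); cv2.imwrite('pics/sc_crop.png',cv2.resize(im[180:320,130:320],None,fx=4,fy=4,interpolation=2))
im=cv2.imread('pics/side0.png'); cv2.imwrite('pics/si_crop.png',cv2.resize(im[120:260,220:380],None,fx=4,fy=4,interpolation=2))
```

```text
(no output)
```

View pics/sc_crop.png

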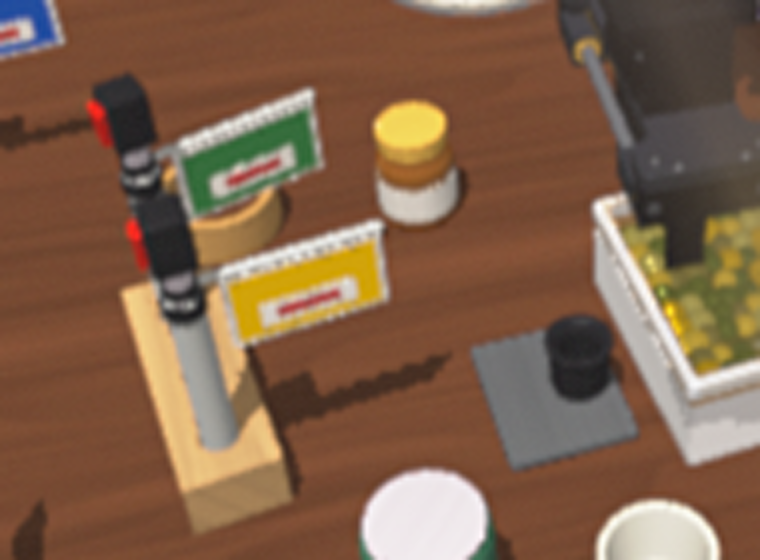

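View pics/si_crop.png

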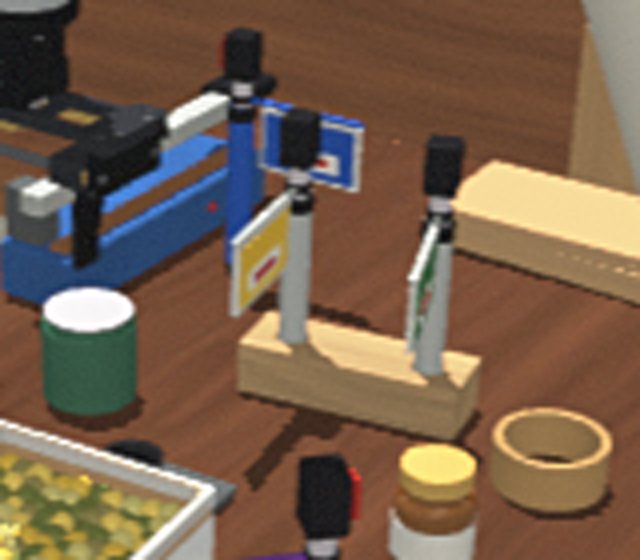

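The scene crop shows the yellow pole's head at about (171,239) with its button on the left (-y side). Its card points right, toward (207,252), and the side head is at (295,154). Now I'll triangulate.

Run:
```python
from h import *
S={'head':((171,239),(295.3,153.5)),'headnet':((170,238.3),(296.1,152.5)),'card':((207,252),(286.8,181.5)),'ghead':((160,209),(331.3,160)),'rackentry':((185,290),(294,206))}
for k,(a,b) in S.items():
    print(k,tri([ray('scene',a),ray('side',b)]))
print('socket',tri([ray('scene',(275,274)),ray('wrist',(333,161.5))]))
# socket mouth ellipse centres
print('mouth', onz(ray('scene',(275.2,265.5)),.052), onz(ray('wrist',(340,163)),.052))
print('carton',onz(ray('scene',(328.9,242.2)),.08), onz(ray('side',(221,259)),.08))
# carton rim corners in scene:
```

```text
head (array([ 0.57470376, -0.28007863,  0.22105498]), [np.float64(2.0), np.float64(2.0)])
headnet (array([ 0.57374942, -0.28227247,  0.22353909]), [np.float64(2.6), np.float64(2.6)])
card (array([ 0.56254555, -0.20912088,  0.15061159]), [np.float64(6.3), np.float64(6.3)])
ghead (array([ 0.45684791, -0.30204328,  0.2209982 ]), [np.float64(2.3), np.float64(2.3)])
rackentry (array([ 0.57112299, -0.27967628,  0.03216814]), [np.float64(2.1), np.float64(2.1)])
socket (array([ 0.56664746, -0.03500912,  0.0142136 ]), [np.float64(0.1), np.float64(0.1)])
mouth [ 0.56952776 -0.03436051  0.052     ] [ 0.56516954 -0.03701354  0.052     ]
carton [0.54969907 0.1241345  0.08      ] [0.5239454  0.15494446 0.08      ]
```

Run:
```python
import cv2
im=cv2.imread('pics/scene0.png'); cv2.imwrite('pics/sc_c2.png',cv2.resize(im[195:305,240:400],None,fx=5,fy=5,interpolation=2))
im=cv2.imread('pics/side0.png'); cv2.imwrite('pics/si_c2.png',cv2.resize(im[205:315,160:300],None,fx=5,fy=5,interpolation=2))
im=cv2.imread('pics/wrist0.png'); cv2.imwrite('pics/w_c2.png',cv2.resize(im[80:240,230:450],None,fx=3.5,fy=3.5,interpolation=2))
```

```text
(no output)
```

View pics/sc_c2.png

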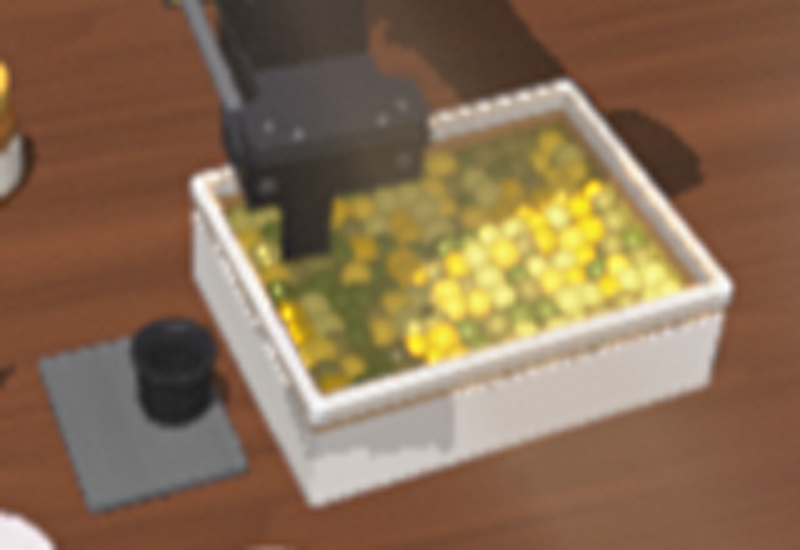

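View pics/si_c2.png

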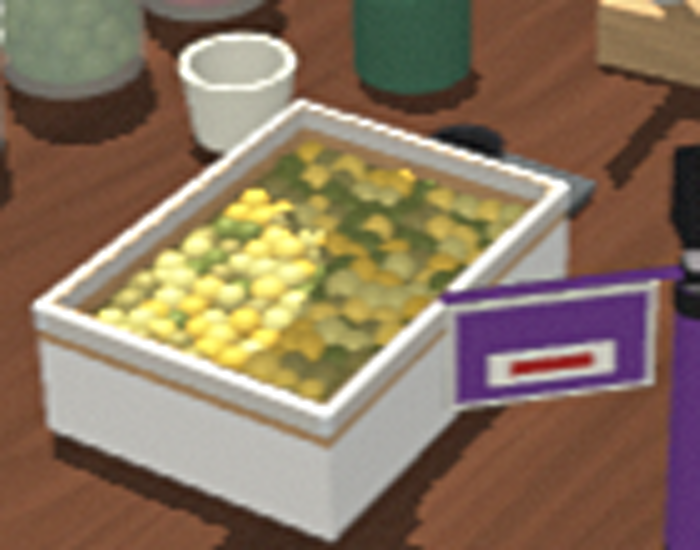

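View pics/w_c2.png

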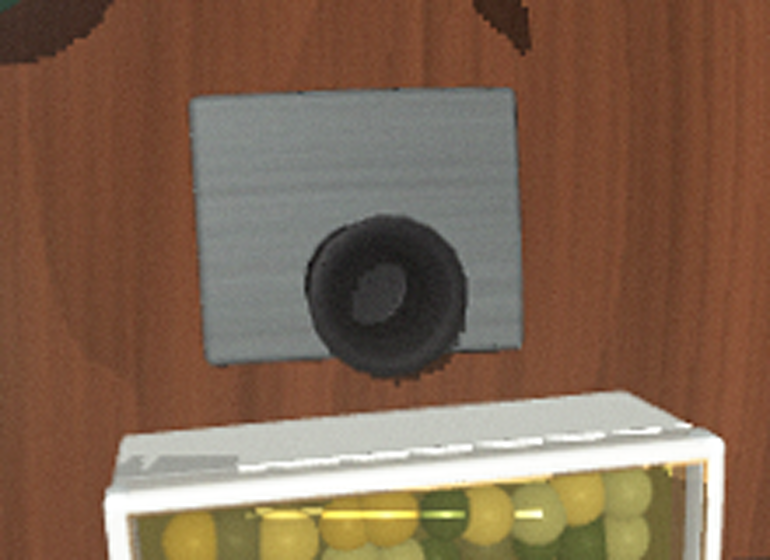

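The carton rim corners show clearly in both views, and the socket mouth shows in both scene and wrist. Next I'll work out their positions and the heading.

Run:
```python
from h import *
sc=[(280,231.6),(353,212),(385.4,253),(303.6,277.4)]
C=[onz(ray('scene',p),.08) for p in sc]
si=[(273,242),(225,290),(168.4,267.4),(220.6,225.6)]
D=[onz(ray('side',p),.08) for p in si]
for c,d,a,b in zip(C,D,sc,si): print(c[:2].round(4),d[:2].round(4),tri([ray('scene',a),ray('side',b)]))
for X in (C,D):
    X=np.array(X)[:,:2]; print('mid',X.mean(0))
    for i in range(4):
        v=X[(i+1)%4]-X[i]; print(np.linalg.norm(v).round(4),np.degrees(np.arctan2(v[1],v[0])).round(2))
print('mouth', onz(ray('scene',(274.8,265)),.052), onz(ray('wrist',(340.9,164.9)),.052), 'floor',onz(ray('wrist',(338,163.7)),.012), tri([ray('scene',(274.8,265)),ray('wrist',(340.9,164.9))]))
# plate corners in wrist z=.01
P=[(191,98),(514,89),(521,348),(208,362)]
P=np.array([onz(ray('wrist',(a/3.5+230,b/3.5+80)),.01)[:2] for a,b in P]);print(P, P.mean(0))
for i in range(4):
    v=P[(i+1)%4]-P[i]; print(np.linalg.norm(v).round(4),np.degrees(np.arctan2(v[1],v[0])).round(2))
# pole dir from rack top corners in side z .045
R=[(238,352),(270,312),(480,352),(460,388)]
R=[onz(ray('side',(a/4+220,b/4+120)),.045)[:2].round(4) for a,b in R];print(R)
# card arm bottom corners in scene
for a in [(222,290),(385,245)]: print(tri.__name__, onz(ray('scene',(a[0]/4+130,a[1]/4+180)),.185))
```

```text
[0.4728 0.0047] [0.4598 0.0057] (array([0.46457175, 0.00385086, 0.07535109]), [np.float64(3.4), np.float64(3.4)])
[0.4472 0.2386] [0.4323 0.2502] (array([0.43882672, 0.24292266, 0.07226931]), [np.float64(0.2), np.float64(0.2)])
[0.6279 0.2555] [0.6089 0.2632] (array([0.61915091, 0.25804026, 0.07195398]), [np.float64(3.0), np.float64(3.0)])
[0.6514 0.0193] [0.6351 0.023 ] (array([0.64328258, 0.01870729, 0.07355851]), [np.float64(3.6), np.float64(3.6)])
mid [0.54982561 0.12951989]
0.2354 96.23
0.1814 5.33
0.2374 -84.31
0.1792 -175.31
mid [0.5340243 0.1355067]
0.2461 96.41
0.177 4.2
0.2416 -83.77
0.1761 -174.37
mouth [ 0.56750306 -0.0349641   0.052     ] [ 0.56416296 -0.03504435  0.052     ] floor [ 0.56032524 -0.03245753  0.012     ] (array([ 0.56333844, -0.03429838,  0.04728104]), [np.float64(0.3), np.float64(0.3)])
[[ 0.62238318 -0.0961478 ]
 [ 0.51440354 -0.10278995]
 [ 0.50913672 -0.01453273]
 [ 0.61662299 -0.00851463]] [ 0.56563661 -0.05549627]
0.1082 -176.48
0.0884 93.42
0.1077 3.2
0.0878 -86.24
[array([ 0.5899, -0.2226]), array([ 0.6074, -0.2978]), array([ 0.4286, -0.341 ]), array([ 0.4134, -0.278 ])]
tri [ 0.59224999 -0.25302453  0.185     ]
tri [ 0.58018543 -0.1556273   0.185     ]
```

Estimates so far:

| Item | Value |
|---|---|
| Yellow head | ≈ (0.574, -0.281, 0.221) |
| Card heading | ≈ 98° |
| Socket | ≈ (0.564, -0.035) |
| Heading to the carton | ≈ 95–97° |

Next I'll move the wrist camera over the pole to refine them.

```bash
python3 -m inch '[{"fingers":8.7,"delta_pos":[0,0,-4],"spin":0},{"fingers":8.7,"delta_pos":[2,1,-8],"spin":0},{"fingers":8.7,"delta_pos":[5,2,-11],"spin":0},{"fingers":8.7,"delta_pos":[9,3,-12],"spin":0},{"fingers":8.7,"delta_pos":[13,4,-12],"spin":0},{"fingers":8.7,"delta_pos":[16,5,-12],"spin":0},{"fingers":8.7,"delta_pos":[18,5,-12],"spin":0},{"fingers":8.7,"delta_pos":[19,5,-12],"spin":0},{"fingers":8.7,"delta_pos":[19,5,-12],"spin":0},{"fingers":8.7,"delta_pos":[19,5,-12],"spin":0}]'
python3 - <<'E'
from h import *
s=sense();print(s['tcp_pos'],s['ee_rot'].round(4).tolist())
c=get_calibration('wrist');snap('wrist','w1.png');print(c['T'].round(4).tolist())
for t in ['pole_head','green_head','foot_socket','pole_card']:
    r=spot_point('wrist',t); print(t,[(np.round(np.array(q['location'])*[560,420],1).tolist(),round(q['conf'],2)) for q in r[:5]])
E
```

```text
time_s: 2.2
tcp_pos: [0.5752, -0.1894, 0.3423]
ee_rot: [[0.0, -1.0, -0.0], [-1.0, -0.0, 0.0], [-0.0, 0.0, -1.0]]
wrist_force: [-0.5, 0.8, -0.2]
gripper_width: 1.0
[ 0.57517583 -0.18942176  0.34227666] [[0.0003, -1.0, -0.0004], [-1.0, -0.0003, 0.0003], [-0.0003, 0.0004, -1.0]]
[[-1.0, 0.0005, -0.0005, 0.5754], [-0.0004, -0.9681, -0.2504, -0.2573], [-0.0006, -0.2504, 0.9681, 0.5052], [0.0, 0.0, 0.0, 1.0]]
pole_head [([282.3, 106.0], 0.9)]
green_head [([411.4, 93.4], 0.94)]
foot_socket [([283.7, 269.5], 0.6)]
pole_card [([294.8, 177.7], 0.88), ([536.9, 44.4], 0.63), ([322.1, 116.0], 0.15)]
```

View pics/w1.png

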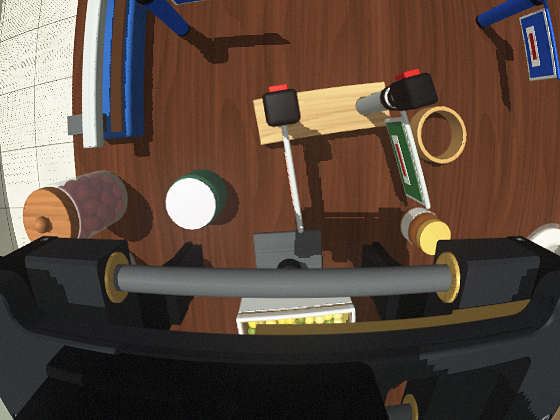

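The wrist view shows the yellow head at (282,106) with its red button on top (-y side). The card's top edge runs from (286,125) to (300,230), and the green head is at (411,93). I'll zoom in for precision.

Run:
```python
import cv2
im=cv2.imread('pics/w1.png'); cv2.imwrite('pics/w1c.png',cv2.resize(im[70:240,225:355],None,fx=3.5,fy=3.5,interpolation=2))
```

```text
(no output)
```

View pics/w1c.png

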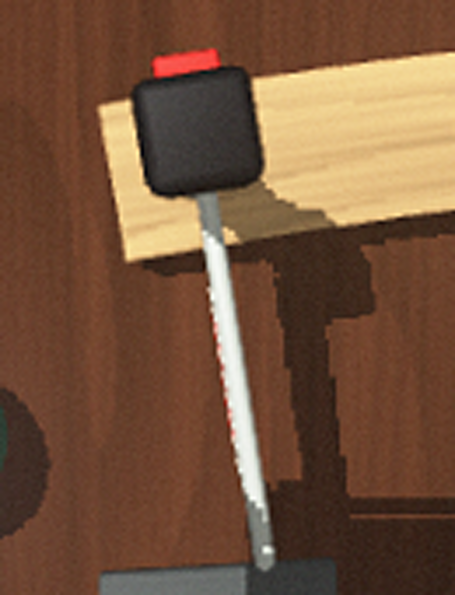

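Run:
```python
from h import *
f=lambda a,b:(a/3.5+225,b/3.5+70)
w=lambda p:ray('wrist',p)
q=[f(133,80),f(246,67),f(263,180),f(155,195)]
X=np.array([onz(w(p),.244) for p in q]); print(X.round(4),X.mean(0))
for i in range(4):
    v=X[(i+1)%4]-X[i]; print(np.linalg.norm(v).round(4),np.degrees(np.arctan2(v[1],v[0])).round(2))
A=onz(w(f(206,197)),.187);B=onz(w(f(262,555)),.187);print(A,B,np.degrees(np.arctan2(*(B-A)[1::-1])))
H=X.mean(0); print(np.degrees(np.arctan2(*(B-H)[1::-1])), np.linalg.norm((B-H)[:2]))
print(tri([w((281.6,106.7)),ray('scene',(171,239))]),tri([w((281.6,106.7)),ray('side',(295.3,153.5))]),tri([w((281.6,106.7)),ray('scene',(171,239)),ray('side',(295.3,153.5))]))
```

```text
[[ 0.5907 -0.289   0.244 ]
 [ 0.5651 -0.2921  0.244 ]
 [ 0.5612 -0.2659  0.244 ]
 [ 0.5857 -0.2624  0.244 ]] [ 0.57565898 -0.27736012  0.244     ]
0.0257 -173.27
0.0264 98.55
0.0248 8.19
0.0271 -79.4
[ 0.57381449 -0.26300789  0.187     ] [ 0.55716043 -0.15999256  0.187     ] 99.18331355135626
98.95682614164251 0.11881641339834682
(array([ 0.57594387, -0.27923137,  0.22005825]), [np.float64(0.4), np.float64(0.4)]) (array([ 0.57474776, -0.28019915,  0.22239187]), [np.float64(1.4), np.float64(1.4)]) (array([ 0.57526469, -0.27989538,  0.22120594]), [np.float64(0.8), np.float64(1.7), np.float64(2.3)])
```

The head measures (0.5755, -0.279, 0.222) with the card at 99°. I'll turn -9°, go over it and descend.

```bash
python3 -m inch '[{"fingers":8.7,"delta_pos":[3,0,0],"spin":-3},{"fingers":8.7,"delta_pos":[6,0,0],"spin":-6},{"fingers":8.7,"delta_pos":[8,0,0],"spin":-9},{"fingers":8.7,"delta_pos":[8.9,0,0],"spin":-9},{"fingers":8.7,"delta_pos":[8.9,0,2],"spin":-9},{"fingers":8.7,"delta_pos":[8.9,0,4],"spin":-9},{"fingers":8.7,"delta_pos":[8.9,0,5.5],"spin":-9},{"fingers":8.7,"delta_pos":[8.9,0,6.5],"spin":-9},{"fingers":8.7,"delta_pos":[8.9,0,6.5],"spin":-9},{"fingers":8.7,"delta_pos":[8.9,0,6.5],"spin":-9}]'
python3 - <<'E'
from h import *
snap('wrist','w2.png');snap('scene','s2.png')
E
```

```text
time_s: 3.45
tcp_pos: [0.5754, -0.2788, 0.2783]
ee_rot: [[0.157, -0.988, 0.001], [-0.988, -0.157, -0.001], [0.001, -0.001, -1.0]]
wrist_force: [-1.4, -0.0, -0.4]
gripper_width: 0.999
```

View pics/w2.png

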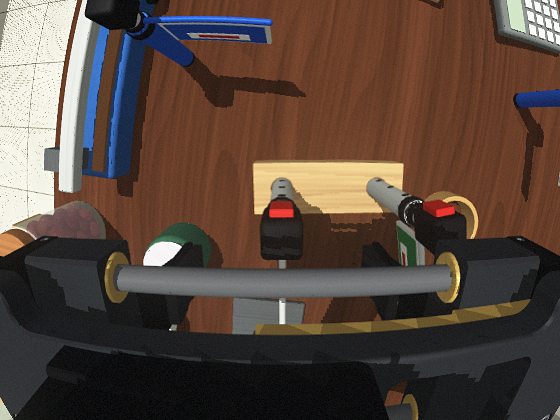

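View pics/s2.png

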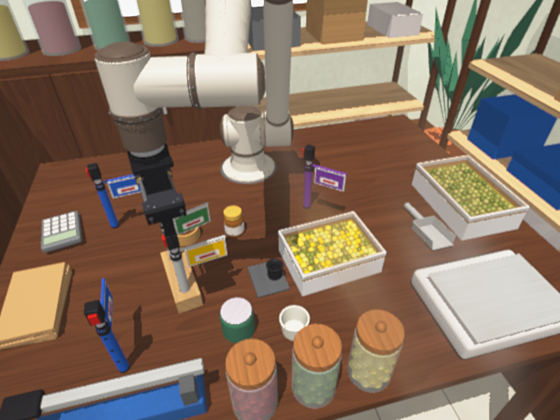

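The head at (282,225) is centred between the fingers, and the card lies along the tool axis. I'll descend and grip across the plain faces.

```bash
python3 -m inch '[{"fingers":8.7,"delta_pos":[0,0,2],"spin":0},{"fingers":8.7,"delta_pos":[0,0,4],"spin":0},{"fingers":8.7,"delta_pos":[0,0,6],"spin":0},{"fingers":8.7,"delta_pos":[0,0,7],"spin":0},{"fingers":8.7,"delta_pos":[0,0,7.5],"spin":0},{"fingers":8.7,"delta_pos":[0,0,7.5],"spin":0},{"fingers":4.5,"delta_pos":[0,0,7.5],"spin":0},{"fingers":3.5,"delta_pos":[0,0,7.5],"spin":0},{"fingers":2.8,"delta_pos":[0,0,7.5],"spin":0},{"fingers":2,"delta_pos":[0,0,7.5],"spin":0},{"fingers":1,"delta_pos":[0,0,7.5],"spin":0},{"fingers":1,"delta_pos":[0,0,7.5],"spin":0},{"fingers":1,"delta_pos":[0,0,7.5],"spin":0},{"fingers":1,"delta_pos":[0,0,7.5],"spin":0}]'
python3 - <<'E'
from h import *
print(sense()['gripper_width']*87)
snap('scene','s3.png')
E
```

```text
time_s: 4.95
tcp_pos: [0.575, -0.279, 0.2025]
ee_rot: [[0.156, -0.988, -0.0], [-0.988, -0.156, -0.0], [0.0, 0.0, -1.0]]
wrist_force: [0.3, 0.8, 0.1]
gripper_width: 0.354
30.83306442084114
```

View pics/s3.png

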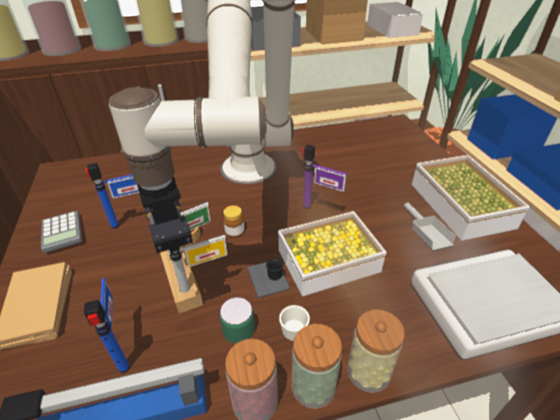

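```bash
python3 -m inch '[{"fingers":1,"delta_pos":[0,0,0],"spin":0},{"fingers":1,"delta_pos":[0,0,0],"spin":0},{"fingers":1,"delta_pos":[0,0,-0.5],"spin":0},{"fingers":1,"delta_pos":[0,0,-1],"spin":0},{"fingers":1,"delta_pos":[0,0,-2],"spin":0},{"fingers":1,"delta_pos":[0,0,-3],"spin":0},{"fingers":1,"delta_pos":[0,0,-4.5],"spin":0},{"fingers":1,"delta_pos":[0,0,-6],"spin":0},{"fingers":1,"delta_pos":[0,0,-8],"spin":0},{"fingers":1,"delta_pos":[0,0,-10],"spin":0},{"fingers":1,"delta_pos":[0,0,-11.5],"spin":0},{"fingers":1,"delta_pos":[0,0,-12.5],"spin":0},{"fingers":1,"delta_pos":[0,0,-13],"spin":0},{"fingers":1,"delta_pos":[0,0,-13],"spin":0},{"fingers":1,"delta_pos":[0,0,-13],"spin":0}]'
python3 - <<'E'
from h import *
s=sense();print(s['gripper_width']*87,s['wrist_force'])
snap('scene','s4.png');snap('side','d4.png')
E
```

```text
time_s: 6.5
tcp_pos: [0.5745, -0.2787, 0.3316]
ee_rot: [[0.156, -0.988, -0.002], [-0.988, -0.156, 0.001], [-0.001, 0.002, -1.0]]
wrist_force: [-0.4, -0.0, -6.2]
gripper_width: 0.321
27.896229912612068 [-0.37697918 -0.03289209 -6.23636212]
```

View pics/s4.png

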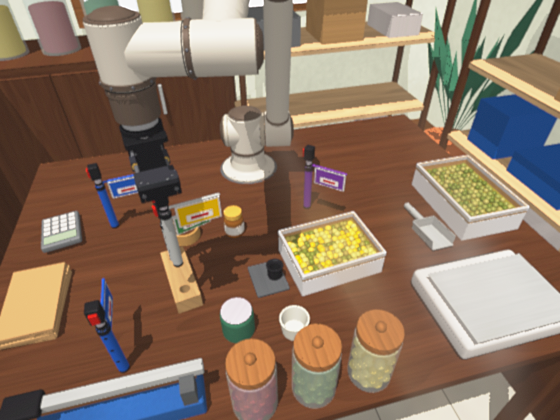

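View pics/d4.png

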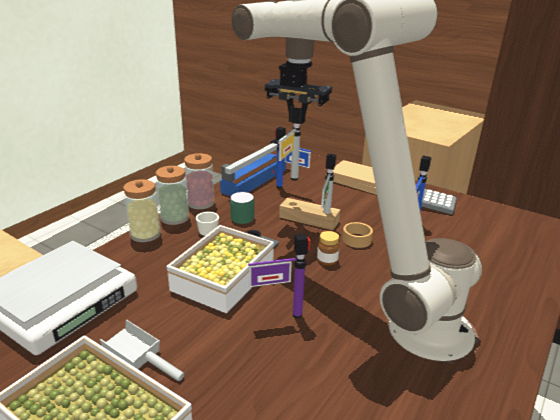

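The pole is out of the rack, still pushed together, and the green pole is undisturbed. I'll move over the socket.

```bash
python3 -m inch '[{"fingers":1,"delta_pos":[-1,-0.1,0],"spin":0},{"fingers":1,"delta_pos":[-3,-0.4,0],"spin":0.5},{"fingers":1,"delta_pos":[-6,-0.7,0],"spin":1},{"fingers":1,"delta_pos":[-9,-1,0],"spin":1.5},{"fingers":1,"delta_pos":[-12,-1.4,0],"spin":2},{"fingers":1,"delta_pos":[-15,-1.7,0],"spin":2.5},{"fingers":1,"delta_pos":[-18,-2.1,0],"spin":3},{"fingers":1,"delta_pos":[-21,-2.4,0],"spin":3.5},{"fingers":1,"delta_pos":[-23,-2.7,0],"spin":3.5},{"fingers":1,"delta_pos":[-24,-2.8,0],"spin":3.5},{"fingers":1,"delta_pos":[-24.3,-2.8,1],"spin":3.5},{"fingers":1,"delta_pos":[-24.3,-2.8,3],"spin":3.5},{"fingers":1,"delta_pos":[-24.3,-2.8,5],"spin":3.5},{"fingers":1,"delta_pos":[-24.3,-2.8,6],"spin":3.5},{"fingers":1,"delta_pos":[-24.3,-2.8,6],"spin":3.5},{"fingers":1,"delta_pos":[-24.3,-2.8,6],"spin":3.5},{"fingers":1,"delta_pos":[-24.3,-2.8,6],"spin":3.5}]'
python3 - <<'E'
from h import *
s=sense();print(s['gripper_width']*87,s['wrist_force'])
a=snap('scene','s5.png');b=snap('side','d5.png');c=snap('wrist','w5.png')
p=proj('scene',[.564,-.035,.09]);q=proj('side',[.564,-.035,.09]);print(p,q)
z=lambda im,p,w,h,f:cv2.resize(im[int(p[1]-h):int(p[1]+h),int(p[0]-w):int(p[0]+w)],None,fx=f,fy=f,interpolation=2)[:,:,::-1]
cv2.imwrite('pics/s5c.png',z(a,p,70,70,5));cv2.imwrite('pics/d5c.png',z(b,q,70,70,5));
E
```

```text
time_s: 8.3
tcp_pos: [0.5654, -0.0349, 0.2739]
ee_rot: [[0.096, -0.995, 0.003], [-0.995, -0.096, -0.0], [0.0, -0.003, -1.0]]
wrist_force: [-0.1, 0.2, -5.6]
gripper_width: 0.32
27.862203937831204 [-0.13916505  0.24058523 -5.63099606]
[274.19930951 254.33923106] [251.7401964  221.83977114]
```

View pics/s5c.png

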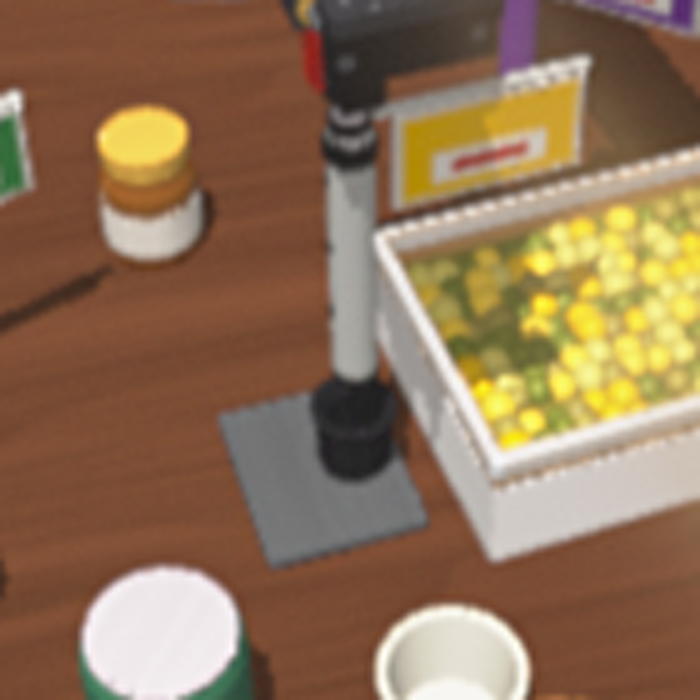

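View pics/d5c.png

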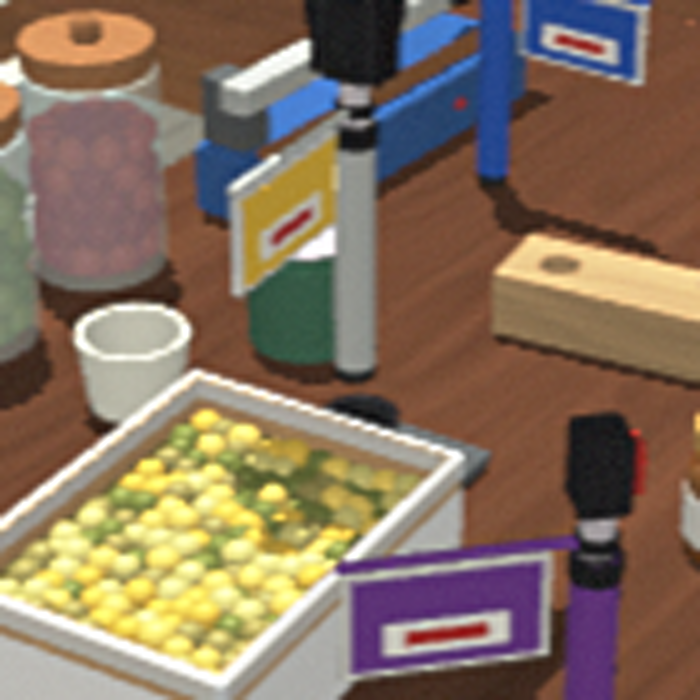

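View pics/w5.png

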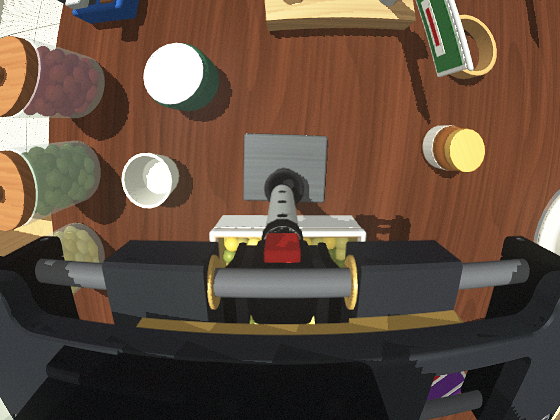

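The pole hangs upright above the socket with its tip at scene crop (354,375), directly over the mouth at (354,405). In the wrist view the card lies along the tool axis, square with the plate. I'll check the numbers.

Run:
```python
from h import *
im=cv2.imread('pics/w5.png');cv2.imwrite('pics/w5c.png',cv2.resize(im[120:270,200:370],None,fx=4.5,fy=4.5,interpolation=2))
print('tip',tri([ray('scene',(274.8,258.6)),ray('side',(251.8,225))]))
for z in (.05,.052): print(onz(ray('scene',(274.9,265)),z),onz(ray('side',(253.6,233.8)),z),tri([ray('scene',(274.9,265)),ray('side',(253.6,233.8))]))
for p in ([.5654,-.0349,.081],[.564,-.0345,.052],[.5654,-.0349,.052]): print(p,[proj(n,p).round(1) for n in ('scene','side','wrist')])
```

```text
tip (array([ 0.56613769, -0.03559149,  0.07726408]), [np.float64(1.7), np.float64(1.7)])
[ 0.56581897 -0.03430003  0.05      ] [ 0.55826339 -0.03631267  0.05      ] (array([ 0.56113569, -0.03573927,  0.04772041]), [np.float64(2.9), np.float64(2.9)])
[ 0.56757361 -0.03470343  0.052     ] [ 0.5563417  -0.03371737  0.052     ] (array([ 0.56113569, -0.03573927,  0.04772041]), [np.float64(2.9), np.float64(2.9)])
[0.5654, -0.0349, 0.081] [array([274.4, 257.1]), array([251.4, 224.3]), array([282.3, 193.6])]
[0.564, -0.0345, 0.052] [array([274.7, 264. ]), array([251.7, 232.9]), array([283.4, 189.5])]
[0.5654, -0.0349, 0.052] [array([274.6, 264.4]), array([251.4, 232.7]), array([282.3, 189.1])]
```

View pics/w5c.png

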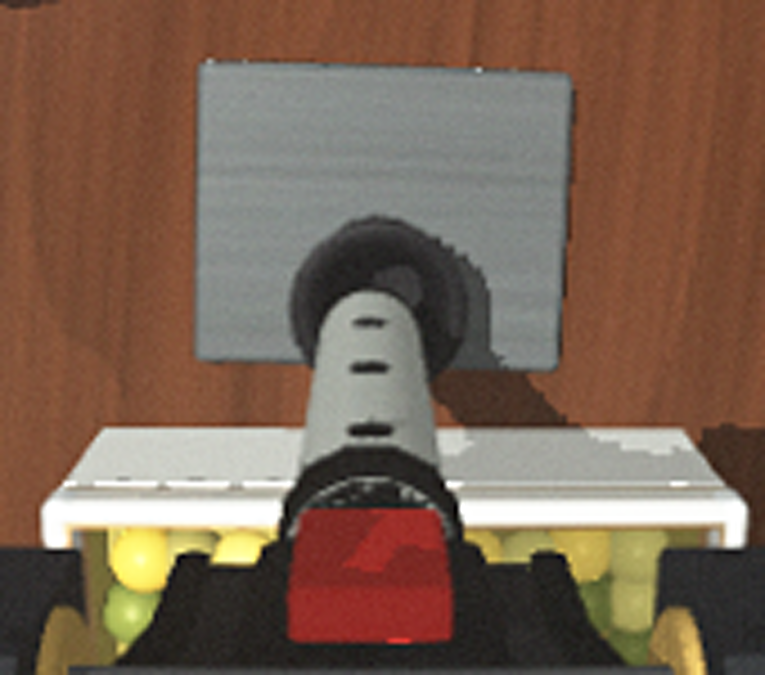

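The carton's edge is level in the tool-aligned picture, so the heading is good. The cup centre (column 379) is about 2.4 px right of the tip (368), so I'll shift about 2.3 mm toward -x and then descend gently.

```bash
python3 -m inch '[{"fingers":1,"delta_pos":[0,0.23,0],"spin":0},{"fingers":1,"delta_pos":[0,0.23,0.8],"spin":0},{"fingers":1,"delta_pos":[0,0.23,1.6],"spin":0},{"fingers":1,"delta_pos":[0,0.23,2.3],"spin":0},{"fingers":1,"delta_pos":[0,0.23,3],"spin":0},{"fingers":1,"delta_pos":[0,0.23,3.6],"spin":0},{"fingers":1,"delta_pos":[0,0.23,4],"spin":0},{"fingers":1,"delta_pos":[0,0.23,4],"spin":0}]'
python3 - <<'E'
from h import *
a=capture('scene');b=capture('side')
z=lambda im,p,w,h,f:cv2.resize(im[int(p[1]-h):int(p[1]+h),int(p[0]-w):int(p[0]+w)],None,fx=f,fy=f,interpolation=2)[:,:,::-1]
cv2.imwrite('pics/s6c.png',np.hstack([z(a,(275,245),35,60,5),z(b,(252,215),35,60,5)]))
E
```

```text
time_s: 9.25
tcp_pos: [0.5625, -0.0349, 0.2318]
ee_rot: [[0.096, -0.995, 0.0], [-0.995, -0.096, -0.0], [0.0, -0.0, -1.0]]
wrist_force: [0.0, -0.4, -7.0]
gripper_width: 0.318
```

View pics/s6c.png

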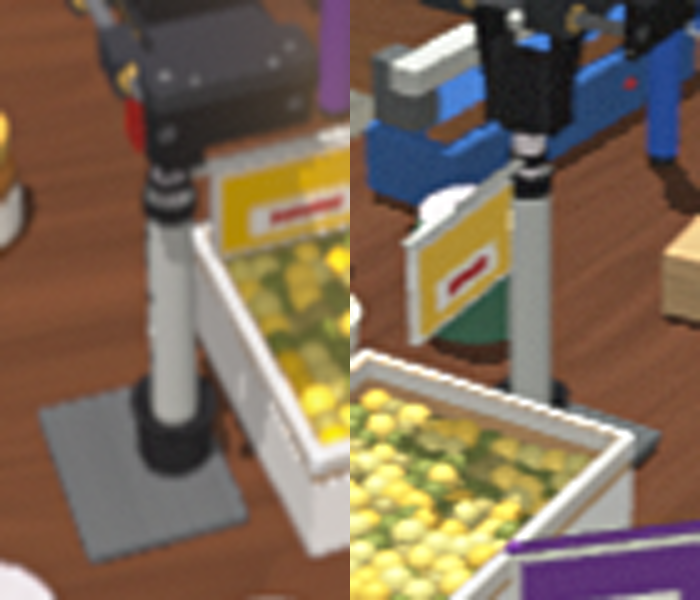

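The tip has entered the mouth with no contact force, so I'll go on down.

```bash
python3 -m inch '[{"fingers":1,"delta_pos":[0,0,0.6],"spin":0},{"fingers":1,"delta_pos":[0,0,1.2],"spin":0},{"fingers":1,"delta_pos":[0,0,1.7],"spin":0},{"fingers":1,"delta_pos":[0,0,2.1],"spin":0},{"fingers":1,"delta_pos":[0,0,2.4],"spin":0},{"fingers":1,"delta_pos":[0,0,2.5],"spin":0},{"fingers":1,"delta_pos":[0,0,2.5],"spin":0}]'; python3 -m inch '[{"fingers":1,"delta_pos":[0,0,0.1],"spin":0},{"fingers":1,"delta_pos":[0,0,0.2],"spin":0},{"fingers":1,"delta_pos":[0,0,0.2],"spin":0}]'
```

```text
time_s: 10.05
tcp_pos: [0.5624, -0.0348, 0.2074]
ee_rot: [[0.096, -0.995, 0.0], [-0.995, -0.096, -0.0], [0.0, -0.0, -1.0]]
wrist_force: [1.3, -1.7, -7.2]
gripper_width: 0.317
time_s: 10.35
tcp_pos: [0.5625, -0.0348, 0.2059]
ee_rot: [[0.096, -0.995, 0.001], [-0.995, -0.096, -0.0], [0.0, -0.001, -1.0]]
wrist_force: [0.5, -1.1, -4.4]
gripper_width: 0.319
```

```bash
python3 -m inch '[{"fingers":1,"delta_pos":[0,0,0.1],"spin":0},{"fingers":1,"delta_pos":[0,0,0.1],"spin":0},{"fingers":1,"delta_pos":[0,0,0.1],"spin":0}]'; python3 -m inch '[{"fingers":1,"delta_pos":[0,0,0.1],"spin":0},{"fingers":1,"delta_pos":[0,0,0.1],"spin":0},{"fingers":1,"delta_pos":[0,0,0.1],"spin":0}]'
```

```text
time_s: 10.65
tcp_pos: [0.5625, -0.0349, 0.2052]
ee_rot: [[0.096, -0.995, 0.001], [-0.995, -0.096, -0.0], [0.0, -0.001, -1.0]]
wrist_force: [0.6, -2.0, -0.9]
gripper_width: 0.319
time_s: 10.95
tcp_pos: [0.5626, -0.0349, 0.2045]
ee_rot: [[0.096, -0.995, 0.001], [-0.995, -0.096, -0.0], [0.0, -0.001, -1.0]]
wrist_force: [-1.1, -1.6, 2.9]
gripper_width: 0.32
```

The pole is seated: contact came at the expected height of 0.2045. I'll release and rise.

```bash
python3 -m inch '[{"fingers":3.2,"delta_pos":[0,0,0],"spin":0},{"fingers":4,"delta_pos":[0,0,0],"spin":0},{"fingers":6,"delta_pos":[0,0,0],"spin":0},{"fingers":8,"delta_pos":[0,0,0],"spin":0},{"fingers":8.7,"delta_pos":[0,0,0],"spin":0},{"fingers":8.7,"delta_pos":[0,0,-1],"spin":0},{"fingers":8.7,"delta_pos":[0,0,-3],"spin":0},{"fingers":8.7,"delta_pos":[0,0,-5],"spin":0},{"fingers":8.7,"delta_pos":[0,0,-7],"spin":0},{"fingers":8.7,"delta_pos":[0,0,-9],"spin":0},{"fingers":8.7,"delta_pos":[0,0,-10],"spin":0},{"fingers":8.7,"delta_pos":[0,0,-10],"spin":0},{"fingers":8.7,"delta_pos":[0,0,-10],"spin":0}]'
python3 - <<'E'
from h import *
print(sense()['joints'].round(1))
snap('wrist','w7.png');a=capture('scene');b=capture('side')
z=lambda im,p,w,h,f:cv2.resize(im[int(p[1]-h):int(p[1]+h),int(p[0]-w):int(p[0]+w)],None,fx=f,fy=f,interpolation=2)[:,:,::-1]
cv2.imwrite('pics/s7c.png',np.hstack([z(a,(285,225),38,70,5),z(b,(242,185),38,70,5)]))
E
```

```text
time_s: 12.25
tcp_pos: [0.5619, -0.0347, 0.3029]
ee_rot: [[0.096, -0.995, -0.001], [-0.995, -0.096, 0.0], [-0.0, 0.001, -1.0]]
wrist_force: [0.3, -0.4, -0.6]
gripper_width: 1.0
[ 12.9  13.4  -0.4  -0.  -76.2  -7.4]
```

View pics/w7.png

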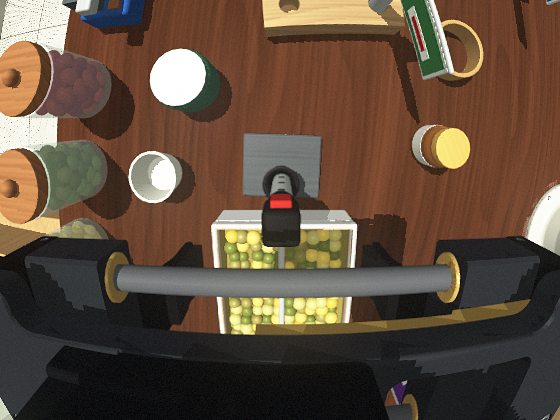

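View pics/s7c.png

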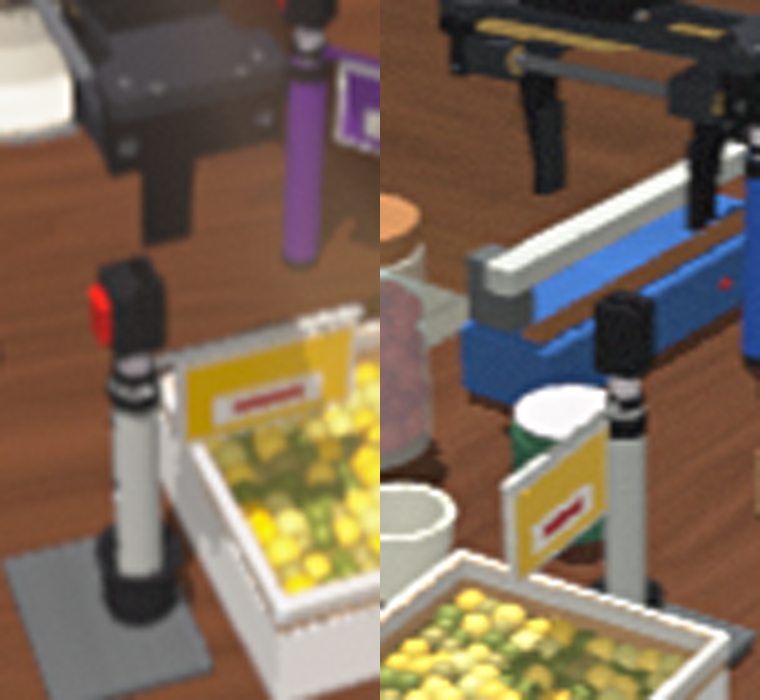

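The pole stands upright and released in the socket, with its card centred over the carton (wrist column 282). Now I'll turn 90° for the button grip.

```bash
python3 -m inch '[{"fingers":8.7,"delta_pos":[0,0,0],"spin":8},{"fingers":8.7,"delta_pos":[0,0,0],"spin":16},{"fingers":8.7,"delta_pos":[0,0,0],"spin":24},{"fingers":8.7,"delta_pos":[0,0,0],"spin":32},{"fingers":8.7,"delta_pos":[0,0,0],"spin":40},{"fingers":8.7,"delta_pos":[0,0,0],"spin":48},{"fingers":8.7,"delta_pos":[0,0,0],"spin":56},{"fingers":8.7,"delta_pos":[0,0,0],"spin":64},{"fingers":8.7,"delta_pos":[0,0,0],"spin":72},{"fingers":8.7,"delta_pos":[0,0,0],"spin":80},{"fingers":8.7,"delta_pos":[0,0,0],"spin":87},{"fingers":8.7,"delta_pos":[0,0,0],"spin":90},{"fingers":8.7,"delta_pos":[0,0,0],"spin":90},{"fingers":8.7,"delta_pos":[0,0,0],"spin":90}]'
python3 - <<'E'
from h import *
s=sense();print(s['joints'].round(1),s['tcp_pos'],s['ee_rot'].round(4).tolist())
b=snap('wrist','w8.png');a=snap('scene','s8.png');c=snap('side','d8.png')
for n in ('wrist','scene','side'):
    print(n,[(np.round(np.array(q['location'])*[560,420],1).tolist(),round(q['conf'],2)) for q in spot_point(n,'pole_head')])
cv2.imwrite('pics/w8c.png',cv2.resize(b[150:300,200:370],None,fx=4.5,fy=4.5,interpolation=2)[:,:,::-1])
z=lambda im,p,w,h,f:cv2.resize(im[int(p[1]-h):int(p[1]+h),int(p[0]-w):int(p[0]+w)],None,fx=f,fy=f,interpolation=2)[:,:,::-1]
cv2.imwrite('pics/s8c.png',np.hstack([z(a,(273,217),40,30,9),z(c,(250,186),30,30,9)][:1]));cv2.imwrite('pics/d8c.png',z(c,(250,186),40,30,9))
E
```

```text
time_s: 13.8
tcp_pos: [0.5622, -0.0348, 0.303]
ee_rot: [[-0.995, -0.097, -0.001], [-0.097, 0.995, -0.0], [0.001, -0.0, -1.0]]
wrist_force: [-0.3, -0.5, -0.4]
gripper_width: 0.997
[ 12.9  13.4  -0.4  -0.  -76.3 -97.4] [ 0.56216444 -0.03481794  0.30295049] [[-0.9953, -0.097, -0.0012], [-0.097, 0.9953, -0.0002], [0.0012, -0.0001, -1.0]]
wrist [([281.0, 222.1], 0.75)]
scene [([272.0, 216.3], 0.98), ([94.1, 168.2], 0.93), ([307.9, 156.0], 0.8), ([92.5, 312.1], 0.77), ([188.2, 229.3], 0.18)]
side [([255.0, 176.8], 0.94), ([303.8, 243.8], 0.94), ([276.9, 131.3], 0.68)]
```

View pics/w8.png

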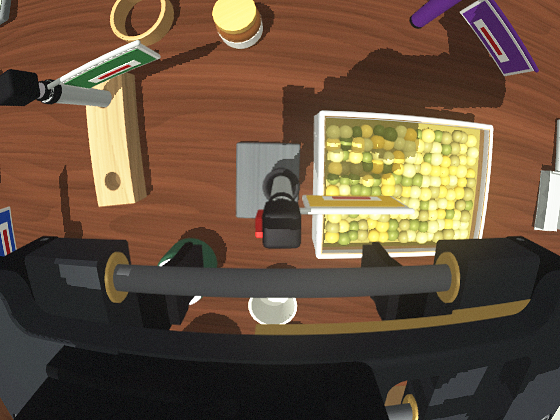

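View pics/s8c.png

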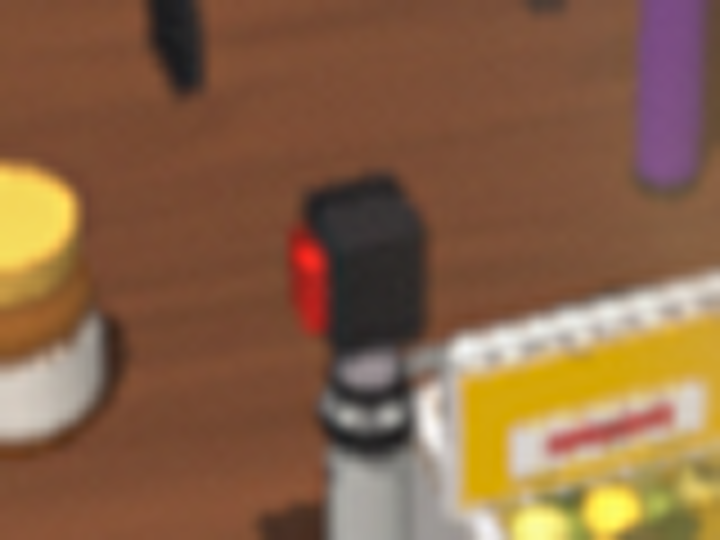

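View pics/d8c.png

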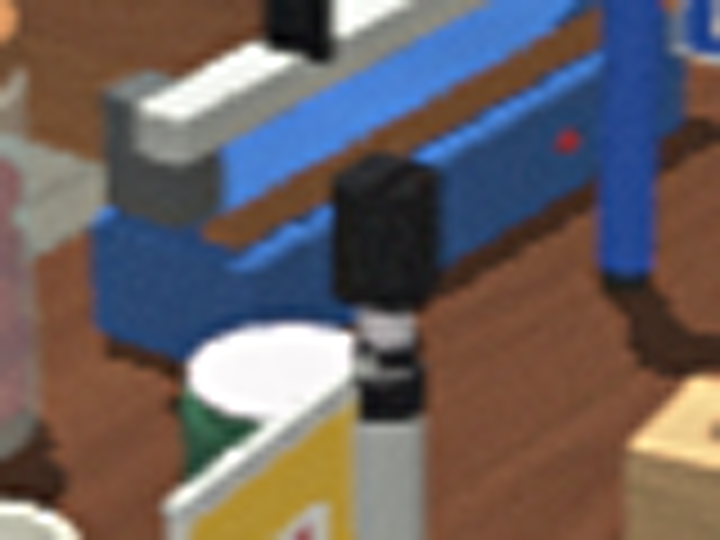

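The wrist view shows the head spanning columns 263–301, centred on the tool plane (282). The button is at left (260,224) and the card points right over the carton. I'll descend and squeeze.

```bash
python3 -m inch '[{"fingers":8.7,"delta_pos":[0,0,2],"spin":0},{"fingers":8.7,"delta_pos":[0,0,4],"spin":0},{"fingers":8.7,"delta_pos":[0,0,6],"spin":0},{"fingers":8.7,"delta_pos":[0,0,8],"spin":0},{"fingers":8.7,"delta_pos":[0,0,9.2],"spin":0},{"fingers":8.7,"delta_pos":[0,0,9.7],"spin":0},{"fingers":8.7,"delta_pos":[0,0,9.7],"spin":0},{"fingers":8.7,"delta_pos":[0,0,9.7],"spin":0}]'
python3 - <<'E'
from h import *
snap('wrist','w9.png'); s=snap('side','d9.png')
cv2.imwrite('pics/d9c.png',cv2.resize(s[130:260,190:330],None,fx=5,fy=4.5)[:,:,::-1])
E
```

```text
time_s: 14.9
tcp_pos: [0.563, -0.0348, 0.2075]
ee_rot: [[-0.995, -0.096, 0.002], [-0.096, 0.995, -0.0], [-0.002, -0.0, -1.0]]
wrist_force: [-0.3, -1.1, 0.3]
gripper_width: 0.999
```

View pics/w9.png

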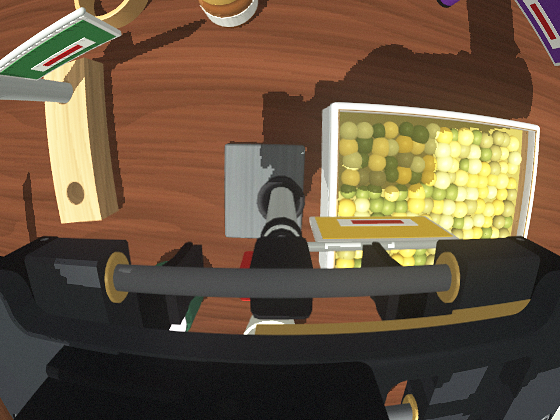

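View pics/d9c.png

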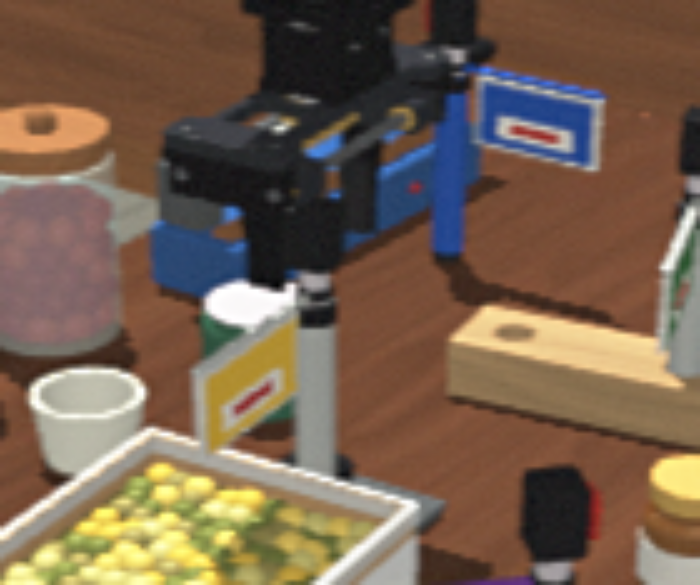

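The head sits between the fingers at columns 252–312. Closing now.

```bash
python3 -m inch '[{"fingers":6,"delta_pos":[0,0,0.1],"spin":0},{"fingers":4,"delta_pos":[0,0,0.1],"spin":0},{"fingers":3,"delta_pos":[0,0,0.1],"spin":0},{"fingers":2,"delta_pos":[0,0,0.1],"spin":0},{"fingers":1,"delta_pos":[0,0,0.1],"spin":0},{"fingers":1,"delta_pos":[0,0,0.1],"spin":0},{"fingers":1,"delta_pos":[0,0,0.1],"spin":0},{"fingers":1,"delta_pos":[0,0,0.1],"spin":0},{"fingers":1,"delta_pos":[0,0,0.1],"spin":0},{"fingers":1,"delta_pos":[0,0,0.1],"spin":0},{"fingers":1,"delta_pos":[0,0,0.1],"spin":0},{"fingers":1,"delta_pos":[0,0,0.1],"spin":0}]'
```

```text
time_s: 16.2
tcp_pos: [0.5623, -0.0349, 0.2055]
ee_rot: [[-0.995, -0.096, -0.0], [-0.096, 0.995, -0.0], [0.0, -0.0, -1.0]]
wrist_force: [0.3, -0.3, 0.6]
gripper_width: 0.318
```

The opening is 27.7 mm, so the button is flush. I'll draw up slowly.

```bash
python3 -m inch '[{"fingers":1,"delta_pos":[0,0,-0.4],"spin":0},{"fingers":1,"delta_pos":[0,0,-1],"spin":0},{"fingers":1,"delta_pos":[0,0,-1.6],"spin":0},{"fingers":1,"delta_pos":[0,0,-2.2],"spin":0},{"fingers":1,"delta_pos":[0,0,-2.8],"spin":0},{"fingers":1,"delta_pos":[0,0,-3.2],"spin":0},{"fingers":1,"delta_pos":[0,0,-3.2],"spin":0}]'
python3 - <<'E'
from h import *
a=capture('scene');b=capture('side')
z=lambda im,p,w,h,f:cv2.resize(im[int(p[1]-h):int(p[1]+h),int(p[0]-w):int(p[0]+w)],None,fx=f,fy=f,interpolation=2)[:,:,::-1]
cv2.imwrite('pics/s10c.png',np.hstack([z(a,(280,225),38,60,5),z(b,(247,185),38,60,5)]))
E
```

```text
time_s: 16.9
tcp_pos: [0.5623, -0.0348, 0.2384]
ee_rot: [[-0.995, -0.096, 0.001], [-0.096, 0.995, -0.0], [-0.001, -0.0, -1.0]]
wrist_force: [0.5, -0.1, -0.6]
gripper_width: 0.319
```

View pics/s10c.png

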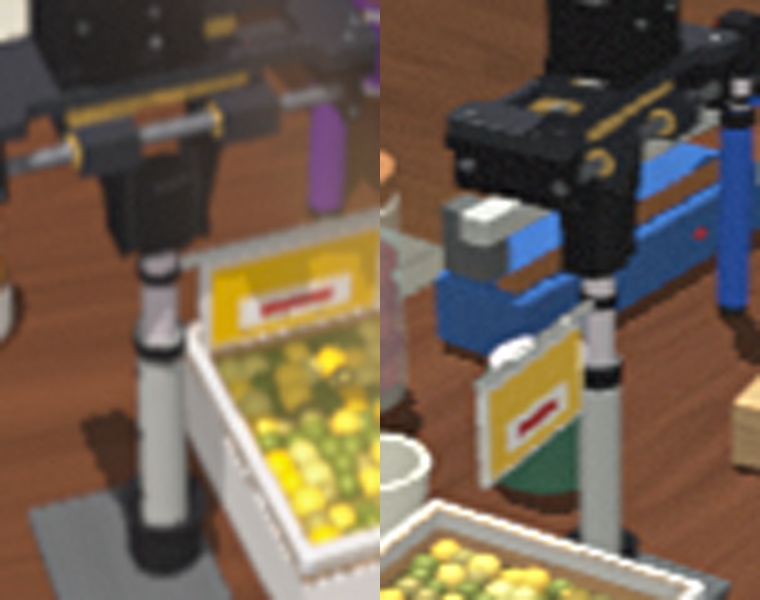

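The inner tube slides out at scene crop (160,310) while the outer tube stays seated. I'll continue to just below the second stop.

```bash
python3 -m inch '[{"fingers":1,"delta_pos":[0,0,-0.5],"spin":0},{"fingers":1,"delta_pos":[0,0,-1.1],"spin":0},{"fingers":1,"delta_pos":[0,0,-1.8],"spin":0},{"fingers":1,"delta_pos":[0,0,-2.5],"spin":0},{"fingers":1,"delta_pos":[0,0,-3.2],"spin":0},{"fingers":1,"delta_pos":[0,0,-3.9],"spin":0},{"fingers":1,"delta_pos":[0,0,-4.5],"spin":0},{"fingers":1,"delta_pos":[0,0,-5],"spin":0},{"fingers":1,"delta_pos":[0,0,-5.4],"spin":0},{"fingers":1,"delta_pos":[0,0,-5.4],"spin":0},{"fingers":1,"delta_pos":[0,0,-5.4],"spin":0}]'
python3 -m inch '[{"fingers":1,"delta_pos":[0,0,-0.2],"spin":0},{"fingers":1,"delta_pos":[0,0,-0.2],"spin":0},{"fingers":1,"delta_pos":[0,0,-0.2],"spin":0}]'
python3 -m inch '[{"fingers":1,"delta_pos":[0,0,-0.1],"spin":0},{"fingers":1,"delta_pos":[0,0,-0.1],"spin":0},{"fingers":1,"delta_pos":[0,0,-0.1],"spin":0}]'
python3 - <<'E'
from h import *
s=sense();print(s['tcp_pos'],s['wrist_force'])
F=[]
a=snap('scene','s11.png');F.append((sense()['wrist_force'][2],sense()['tcp_pos'][2]));b=snap('side','d11.png');snap('wrist','w11.png');F.append((sense()['wrist_force'][2],sense()['tcp_pos'][2]));print(F)
z=lambda im,p,w,h,f:cv2.resize(im[int(p[1]-h):int(p[1]+h),int(p[0]-w):int(p[0]+w)],None,fx=f,fy=f,interpolation=2)[:,:,::-1]
cv2.imwrite('pics/s11c.png',np.hstack([z(a,(280,225),38,60,5),z(b,(247,185),38,60,5)]))
E
```

```text
time_s: 18.1
tcp_pos: [0.5624, -0.0348, 0.2918]
ee_rot: [[-0.995, -0.096, 0.0], [-0.096, 0.995, 0.0], [-0.0, 0.0, -1.0]]
wrist_force: [0.2, -1.0, -1.2]
gripper_width: 0.313
time_s: 18.4
tcp_pos: [0.5624, -0.0348, 0.2936]
ee_rot: [[-0.995, -0.096, 0.0], [-0.096, 0.995, 0.0], [-0.0, 0.0, -1.0]]
wrist_force: [0.1, -0.4, -1.3]
gripper_width: 0.321
time_s: 18.7
tcp_pos: [0.5623, -0.0348, 0.2945]
ee_rot: [[-0.995, -0.096, -0.0], [-0.096, 0.995, 0.0], [0.0, 0.0, -1.0]]
wrist_force: [1.0, -0.6, -2.6]
gripper_width: 0.319
[ 0.56231263 -0.03478265  0.29452232] [ 0.96509183 -0.63166477 -2.56852042]
[(np.float64(-1.4334639522816135), np.float64(0.29452297426797136)), (np.float64(-1.2222904453968904), np.float64(0.2945318755278912))]
```

View pics/s11c.png

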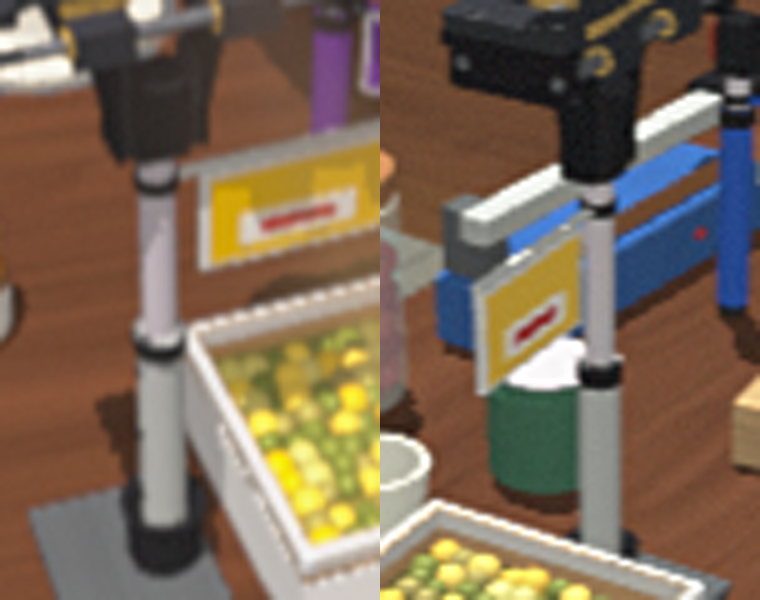

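View pics/s11.png

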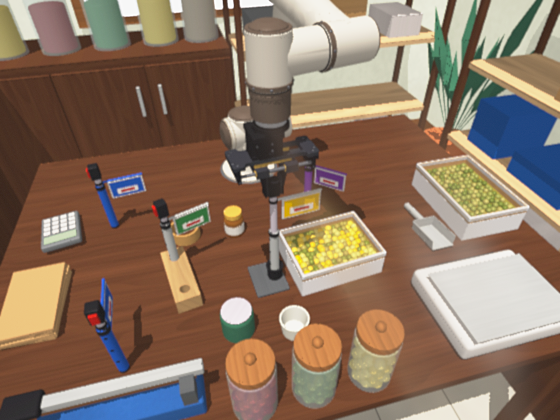

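View pics/w11.png

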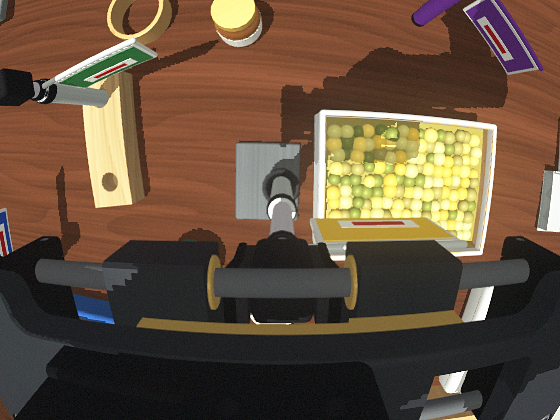

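The draw is 89.0 mm so far, and the tube collar hasn't moved (crop row 345 in both pictures). One more millimetre takes it to the second stop.

```bash
python3 -m inch '[{"fingers":1,"delta_pos":[0,0,-0.1],"spin":0},{"fingers":1,"delta_pos":[0,0,-0.1],"spin":0},{"fingers":1,"delta_pos":[0,0,-0.1],"spin":0},{"fingers":1,"delta_pos":[0,0,-0.1],"spin":0}]'
python3 - <<'E'
from h import *
F=[]
for i in range(6):
    im=capture('scene' if i%2 else 'side'); s=sense();F.append((round(s['wrist_force'][2],2),round(s['tcp_pos'][2],4),round(s['gripper_width']*87,1)))
    if i==4:b=im
    if i==5:a=im
print(F)
z=lambda im,p,w,h,f:cv2.resize(im[int(p[1]-h):int(p[1]+h),int(p[0]-w):int(p[0]+w)],None,fx=f,fy=f,interpolation=2)[:,:,::-1]
cv2.imwrite('pics/s12c.png',np.hstack([z(a,(280,225),38,60,5),z(b,(247,185),38,60,5)]))
E
```

```text
time_s: 19.25
tcp_pos: [0.5623, -0.0348, 0.2956]
ee_rot: [[-0.995, -0.096, 0.0], [-0.096, 0.995, 0.0], [-0.0, 0.0, -1.0]]
wrist_force: [-0.1, -0.7, -2.2]
gripper_width: 0.318
[(np.float64(-1.16), np.float64(0.2956), 27.9), (np.float64(-2.35), np.float64(0.2956), 27.9), (np.float64(-0.82), np.float64(0.2956), 27.9), (np.float64(-1.98), np.float64(0.2956), 27.9), (np.float64(-1.65), np.float64(0.2956), 27.7), (np.float64(-0.9), np.float64(0.2956), 27.6)]
```

View pics/s12c.png

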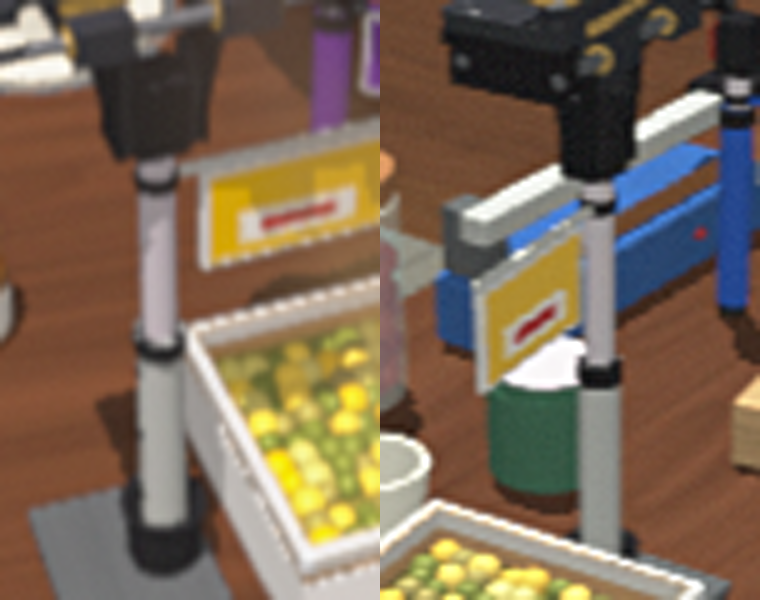

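The force of about -1.5 N says the tube isn't hanging. I'll check that the collar didn't move between the last two pictures.

Run:
```python
import cv2,numpy as np
g=lambda f:cv2.imread(f,0).astype(np.float32)
A,B,C=g('pics/s10c.png'),g('pics/s11c.png'),g('pics/s12c.png')
R={'scene collar':(128,322,196,366),'scene ref carton':(200,400,340,560),'scene card':(190,150,375,280),'side collar':(575,350,630,400),'side card':(470,215,590,400),'side ref':(390,440,720,590)}
for k,(x0,y0,x1,y1) in R.items():
    for n,P in (('10->11',(A,B)),('11->12',(B,C)),('10->12',(A,C))):
        t=P[0][y0:y1,x0:x1]; m=25
        r=cv2.matchTemplate(P[1][y0-m if y0>m else 0:min(y1+m,600),x0-m:x1+m],t,5); l=cv2.minMaxLoc(r); print(k,n,(np.array(l[3])-m)/5,round(l[1],3))
```

```text
scene collar 10->11 [0. 0.] 0.954
scene collar 11->12 [-0.2 -0.2] 0.959
scene collar 10->12 [ 0.  -0.2] 0.957
scene ref carton 10->11 [ 0.  -0.2] 0.954
scene ref carton 11->12 [0. 0.] 1.0
scene ref carton 10->12 [ 0.  -0.2] 0.953
scene card 10->11 [-4.6 -5. ] 0.511
scene card 11->12 [ 0.  -0.2] 0.986
scene card 10->12 [-5. -5.] 0.486
side collar 10->11 [-0.4 -0.2] 0.9
side collar 11->12 [ 0.  -0.2] 0.969
side collar 10->12 [-0.4 -0.2] 0.89
side card 10->11 [-1.6 -2. ] 0.346
side card 11->12 [ 0.  -0.2] 0.98
side card 10->12 [-1.4 -1.8] 0.353
side ref 10->11 [0. 0.] 0.955
side ref 11->12 [0. 0.] 1.0
side ref 10->12 [0. 0.] 0.955
```

Run:
```python
from h import *
F=[]
ims={}
for n,f in (('scene','s13.png'),('side','d13.png'),('wrist','w13.png')):
    ims[n]=snap(n,f);F.append(sense()['wrist_force'][2])
print(F)
for n,f,boxes in (('scene','s11.png',{'collar':(267,230,283,240),'card':(281,193,318,220),'cup':(264,262,286,282)}),('side','d11.png',{'collar':(245,195,260,206),'card':(225,165,250,205)})):
    A=cv2.imread('pics/'+f,0).astype(np.float32);B=cv2.cvtColor(ims[n],cv2.COLOR_RGB2GRAY).astype(np.float32)
    for k,(x0,y0,x1,y1) in boxes.items():
        W=np.eye(2,3,dtype=np.float32)
        try:
            cc,W=cv2.findTransformECC(A[y0:y1,x0:x1],B[y0:y1,x0:x1],W,cv2.MOTION_TRANSLATION,(3,100,1e-5),None,1)
            print(n,k,round(cc,4),W[:,2].round(3))
        except cv2.error as e: print(n,k,'fail')
for n,p in (('scene',[.562,-.035,.18]),('side',[.562,-.035,.18])): print(n,proj(n,np.array(p)+[0,0,.001])-proj(n,p))
```

```text
[np.float64(-0.5385569109795387), np.float64(-1.787873753116335), np.float64(-1.3674014091726754)]
scene collar 0.9852 [-0.212 -0.12 ]
scene card 0.9592 [ 0.006 -0.322]
scene cup 0.9996 [0.014 0.   ]
side collar 0.9848 [0.008 0.139]
side card 0.9811 [-0.151 -0.122]
scene [-0.00837666 -0.29463261]
side [-0.00123312 -0.31148489]
```

View pics/d13.png

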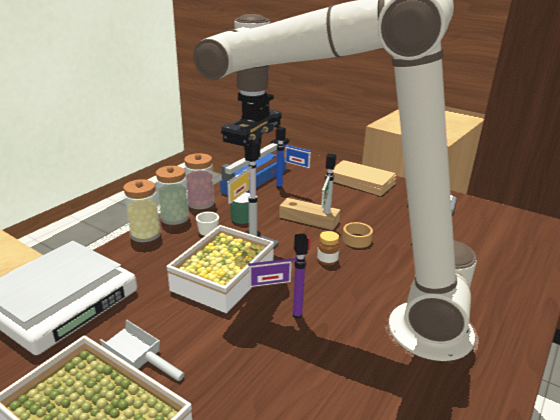

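The collar shows no consistent motion (-0.12 px in one view, +0.14 px in the other), and the hand carries only about 1.5 N. The foot is therefore still down, so I'm handing in.

```bash
python3 -c "
from station import *
print(finish_job())"
```

```text
the job is handed in; nothing more can be done
None
```

The yellow-card pole is standing in the socket with its card over the flower carton, drawn out to the second stop. The gripper still holds the head with the button squeezed in. I handed the job in at about 20 s, and `finish_job` reports no verdict.

**What I did:** I gripped the head across its plain faces, so the pole stayed locked, and lifted it out of the rack. I lowered it into the socket with the card pointing along the carton's long axis, then let go. After a quarter turn I regripped the head across the button and drew it straight up.

**Last checks:**
- **Seating:** the foot met the socket floor at the expected height. After I let go, the pole stood upright on its own.
- **Button:** the gripper opening was about 27.8 mm, which means the button is flush.
- **Draw:** the head rose 90.1 mm by the measured tool position, which is the second stop. I did not lock it there, because the button is held in as asked.
- **Foot staying down:** about 1.5 N hung on the hand, which is the weight of the head, arm and card alone. With the whole pole hanging it was about 6 N.
- **Disagreement:** in the last millimetre one camera showed the outer tube's collar up by about 0.4 mm and the other down by about 0.4 mm. I took this as picture noise.
- **Other things:** the last pictures show the green-card pole still in the rack and nothing else on the counter moved.

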